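Snap a cap onto a sample vial with the two-handled hand press

ROBOT

A 7-joint arm with a two-finger parallel gripper is mounted at the origin on the work surface. World frame = base frame: x ahead of the robot, y to its left, z up, the work surface at z = 0. Lengths are in m, angles in degrees, forces in N, time in s.
With the tool pointing down it reaches from about 0.425 to 0.8 m from the base axis. Payload 8.3 kg.
Tool frame: the origin (TCP) lies at the very end of the fingers, on their centre line; the grasp point (between the pads) lies 19 mm behind it; z points along the fingers, y is the line along which they close (so a half turn about z gives the same grasp; the last joint's range is limited). The gripper opens to 85 mm and grips with 20 to 120 N. Pads are 22 mm wide; open, the fingers measure 114 mm over their backs; the gripper's body (76 mm by 85 mm) begins 54 mm behind the grasp point. The pads swing forward as they close: fully open they stand 13 mm farther back than shut.
Start: joints at [63.318, 21.967, 0.94, 78.501, -0.361, 79.538, -2.664], TCP at [0.245, -0.575, 0.231] pointing down, gripper open.
Joint ranges: [-169.22, 169.22], [-14.56, 117.87], [-87.37, 89.26], [10.42, 133.3], [-82.24, 262.24], [0.94, 117.77], [-172.7, 172.7]. Speed limits (degrees/s): [136.94, 136.94, 172.46, 172.46, 180, 180, 180].

INTERFACE

Orientations are given as a 3x3 rotation matrix whose columns are the frame's x, y, z axes.
In Python, from cell import env, observe, optics gives the robot as it stands. Calls block until the motion is done:
- env.movep(position, orientation): joint-space move of the TCP to a pose.
- env.move_l(position, ori=None, max_speed=0.15): straight line of the TCP; ori=None keeps the orientation; max_speed is the mean speed in m/s.
- env.move_j(angles): joint-space move.
- env.grip(opening, newtons=None): finger opening in m; newtons is the grip in N (None keeps the last); returns when the fingers have stopped.
- env.pause(seconds).
- env.solve_ik(position, orientation): joint angles nearest the present ones, or None.
- observe(): the state.
- optics.capture(name): name is "scene" or "top" or "wrist"; returns a dict with "img" (400x640x3 uint8, red, green, blue), "z_map" (400x640 float32, m along the optical axis (not along the pixel's ray), 0 where there is no reading), "fovy" (degrees; the focal length in pixels is half the picture's height over the tangent of half this angle, whatever the lens; pixels are square), "cx", "cy" (the principal point, pixels), "origin" and "rotation" of the camera in the world; the wrist camera has in their place "hand_eye" (4x4, takes a point from camera to tool coordinates, whose origin is the TCP and whose axes are the flange's). Camera axes: x right, y up, looking along -z (the intrinsics and any distortion apply to the point x, -y, -z); pixel columns grow to the right and rows downward; lengths in m; the calibration is good to about 2 mm. A picture is of the moment at which its call begins: read the wrist's pose just before it.
A pose or a line that the arm cannot do raises env.PlanningError and nothing moves.
- env.hand_in(): hands the job in; it is judged then, once.
The state is a dict: "clock": time; "joint_positions": joint angles; "dq": joint speeds; "joint_torque": joint torques, N m; "eef_pos": TCP position; "tool_rot": TCP orientation; "wrist_force": force on the tool from outside, world axes, zero at the start; "torque": the same for the moment, N m; "finger_gap": finger opening in m; "grasp_force": force on a finger pad.
Only numpy, scipy, OpenCV 4.12 (cv2) and the standard library are available. Lean on these libraries where they do the work, as an engineer would, in place of code of your own. Each camera call takes 0.05 s, during which the arm holds its last target. There are 200 camera calls.

TASK

On the white rest lies one long vial whose cap is only set on loosely: lay it in the cradle between the jaws of the hand press, then squeeze the press's two handles together, gently, until the resistance peaks and gives way as the cap snaps home. Stop there, before the glass is squeezed hard, and let the handles spring open, leaving the capped vial lying in the cradle. Snap the cap on only with the press, and do not disturb the stubby vials or the other things on the bench.

Things in the scene. Friction and masses are not known exactly. Their poses are not given: they have to be found in the camera images.
- press: Hand press, fixed to the bench: grey foot 130 x 120 x 12 mm with two steel handles. Origin on the bench under the cradle's middle; +x from the handles' free ends to their hinge pins, +y to the left handle, z up. The upright pins stand at x = 60, y = +-45 mm on a grey block 46 mm high (bosses 75 mm, the highest part). Flat bars 48 to 68 mm above the bench run from the pins to -x past the cradle, then bend inwards.
- cradle (a point): Middle of the cradle between the jaws, on the axis of a vial lying in it, 58 mm above the bench; axes as the press. Two rods 28 mm long along y on a post 15 mm wide in x: fingers can pass down on its two x sides to 14 mm above the bench. A 22 mm vial lies in it along y, either end first, and can slide along y.
- handle_l: Left handle; origin on its hinge pin, 58 mm above the bench. Swings level about the pin, at most 0.175 rad; a light spring (1 to 2 N at the grip) opens it when let go. The handles swing independently. Its flat jaw, 18 mm square, is at the cradle's y = +28 mm when open.
- handle_r: Right handle, mirror image; origin on its pin. Its jaw face is screw-set and differs each time: anywhere from y = -35 to -28 mm of the cradle when open. So lay the 50 mm vial with its middle within 3 mm of the cradle's middle.
- grip_l (a point): Middle of the left handle's black grip (70 mm long in x, 10 thick in y, 20 tall), 58 mm above the bench. Open it is at x = -80, y = +29 mm of the cradle: both grips together measure 68 mm outside, 48 inside, with nothing beside or under them but the bench. 2.3 mm closer at the grips is 1 mm at the jaws.
- grip_r (a point): Middle of the right grip, mirror image. Squeezed, the jaws meet the vial when the grips are 14 to 30 mm closer than open. Then the force on each grip climbs over 3 to 7 mm from 2 N to a peak of 8 to 12 N, falls back to about 2 N as the cap jumps home, and 2 to 5 mm later rises steeply. Over 17 N on a grip cracks the glass: close in steps of 1 mm or less and open again as soon as it gives.
- vial_glass (a point): Middle of the glass of the long vial, on its axis. It lies on its side, y along it from base to cap, z up. Glass 22 mm across, 33 mm long, with a paper sleeve; then a bare narrow neck and the grey cap, its top at y = 33 mm while loose: about 50 mm overall, whole middle at y = 8.5 mm. 40 to 75 g. Take it by the glass, fingers on its two sides.
- cap: The vial's grey snap cap, 20 mm across, 11 mm long; origin at the middle of its flat top, axes as the vial. Loose, its top is 33 mm from the middle of the glass; home, 29 mm. The last part it jumps by itself, and then stays.
- rest: White rest, 170 x 60 x 8 mm, fixed; origin under its middle. Cradles like the press's at x = -55, 0 and +55 mm hold three vials along y, their axes 36 mm above the bench: in any one the long vial, in the others stubby ones. Fingers can pass down beside a vial to 10 mm above the bench.
- stub1: Stubby capped vial on the rest, 35 mm long, 22 mm in diameter; leave it.
- stub2: Another stubby capped vial; leave it.
- amber1: Amber bottle, 40 mm wide, 75 mm tall, origin under it; bystander.
- amber2: Amber bottle, the same; bystander.
- dropper: White dropper bottle, 32 mm wide, 90 mm tall; bystander.
- dish: White dish, 100 mm wide, 16 mm tall; bystander.
- scoop: Steel spatula, 160 mm long, lying; bystander.
- jar: White jar, 60 mm wide, 70 mm tall; bystander.
- vial: The long vial; origin at the middle of its whole length while the cap is loose, on its axis; y from base to cap.
Things that resemble listed ones, but are neither listed nor needed, are in the scene too. Leave any red or yellow look-alike of the press alone. Leave any orange look-alike of the vial alone.

How it is judged (in metres and radians):
On the way, in this order (a step that is already met when the one before it is completed fails the run):
1. the vial lies in the press's cradle, let go, its cap still loose (horizontal distance between vial_glass and cradle below 0.024 m and x of vial_glass in the frame of cradle between -0.006 and 0.006 m and z of vial_glass in the frame of cradle between -0.004 and 0.004 m and angle between the y axis of vial_glass and the y axis of cradle, either way round below 0.15 rad and y of cap in the frame of vial_glass above 0.0315 m and contact force between the fingers and vial below 0.1 N), for 0.2 s.
2. the cap has snapped home on the vial in the cradle (horizontal distance between vial_glass and cradle below 0.024 m and x of vial_glass in the frame of cradle between -0.006 and 0.006 m and z of vial_glass in the frame of cradle between -0.004 and 0.004 m and angle between the y axis of vial_glass and the y axis of cradle, either way round below 0.15 rad and y of cap in the frame of vial_glass below 0.03 m), for 0.1 s.
At the end, for the whole second after the job is handed in: the cap is home (its top less than 30 mm from the middle of the glass), the vial lies still in the press's cradle (within 24 mm along it, 6 mm across, 4 mm in height, 0.15 rad), and both handles have sprung open (grips within 3 mm of fully open) (all of step 2 and y of grip_l in the frame of press above 0.026 m and y of grip_r in the frame of press below -0.026 m and linear speed of vial below 0.01 m/s); the robot touches nothing.
It fails at once if a handle is squeezed with more than 17 N (the glass cracks) (contact force between the fingers and handle_l above 17 N or contact force between the fingers and handle_r above 17 N).
It fails at once if the cap is forced on outside the press (y of cap in the frame of vial_glass below 0.0305 m and distance between vial_glass and cradle above 0.03 m).
It fails at once if the cap is pushed by the fingers instead of the press (contact force between the fingers and cap above 10 N).
It fails at once if a stubby vial is moved more than 20 mm, or another bystander more than 30 mm (distance of any of amber1, amber2, dropper, dish, scoop, jar from where it was at the start of the episode above 0.03 m or distance of any of stub1, stub2 from where it was at the start of the episode above 0.02 m).
It also fails if it takes over 58 s, if anything falls off the work surface, if the arm or the gripper's body presses on something with over 40 N, if the wrist force passes 120 N, or if a joint passes its speed limit or range.

## Working session

There is one attempt and no reset: what is moved stays moved. The work goes in short steps, each a Python script; the robot and the scene stay as the last script left them, time stands still between calls to the robot, and variables do not carry over. Pictures are saved under pics/ and viewed, at most 10 in all, crops included, and the job is handed in when it is done.

```bash
mkdir -p pics; ls; cat > h.py <<'E'
import numpy as np, cv2
from cell import env, observe, optics
def save(c,n):
    cv2.imwrite(n,c["img"][:,:,::-1])
def cap(name):
    s=observe(); c=optics.capture(name)
    if "hand_eye" in c:
        T=np.eye(4);T[:3,:3]=np.array(s["tool_rot"]);T[:3,3]=s["eef_pos"];M=T@np.array(c["hand_eye"])
    else:
        M=np.eye(4);M[:3,:3]=np.array(c["rotation"]);M[:3,3]=c["origin"]
    c["M"]=M; return c
def world(c):
    d=c["z_map"];h,w=d.shape;f=h/2/np.tan(np.radians(c["fovy"])/2)
    u,v=np.meshgrid(np.arange(w),np.arange(h))
    P=np.stack([(u-c["cx"])/f*d,-(v-c["cy"])/f*d,-d],-1)
    W=P@c["M"][:3,:3].T+c["M"][:3,3]; W[d==0]=np.nan; return W
E
python3 - <<'E'
from h import *
import pickle
for n in ("scene","top"):
    c=cap(n); save(c,f"pics/{n}0.png"); np.savez(f"{n}0.npz",W=world(c),img=c["img"])
    print({k:v for k,v in c.items() if k not in("img","z_map")})
print(observe())
E
```

```text
pics
{'fovy': 48.50259972138359, 'cx': 317.6671746101469, 'cy': 198.95074896673313, 'origin': array([1.15288629, 0.54461476, 0.89195979]), 'rotation': array([[-0.67700369, -0.53581297,  0.50454977],
       [ 0.73597907, -0.49371601,  0.46322706],
       [ 0.00090124,  0.6849445 ,  0.72859469]]), 'M': array([[-6.77003690e-01, -5.35812966e-01,  5.04549769e-01,
         1.15288629e+00],
       [ 7.35979070e-01, -4.93716011e-01,  4.63227059e-01,
         5.44614764e-01],
       [ 9.01235222e-04,  6.84944498e-01,  7.28594690e-01,
         8.91959790e-01],
       [ 0.00000000e+00,  0.00000000e+00,  0.00000000e+00,
         1.00000000e+00]])}
{'fovy': 46.034421229888665, 'cx': 313.2660925167616, 'cy': 192.64524985173543, 'origin': array([ 3.88296955e-01, -1.24564780e-03,  1.38939545e+00]), 'rotation': array([[ 0.02761916,  0.99056047, -0.13426518],
       [-0.9995327 ,  0.0291265 ,  0.00927499],
       [ 0.01309811,  0.13394627,  0.99090203]]), 'M': array([[ 2.76191560e-02,  9.90560470e-01, -1.34265177e-01,
         3.88296955e-01],
       [-9.99532702e-01,  2.91264983e-02,  9.27499098e-03,
[... 332 characters left out ...]
6459]), 'dq': array([-0.01295258, -0.04995559,  0.06898072, -0.14706362,  0.01525046,
       -0.03406812,  0.07002887]), 'joint_torque': array([ 3.27315392e-03, -6.29129863e+01,  8.47816542e-01, -3.72759068e+01,
        1.68868736e-02,  1.04638588e-02, -4.49152139e-05]), 'eef_pos': array([ 0.24486794, -0.57454605,  0.2303697 ]), 'tool_rot': array([[ 9.19934350e-01,  3.92071816e-01, -6.95205655e-04],
       [ 3.92072432e-01, -9.19932930e-01,  1.61621246e-03],
       [-5.87122170e-06, -1.75938033e-03, -9.99998452e-01]]), 'wrist_force': array([-0.42988451,  0.15297489, -0.14412324]), 'torque': array([-0.02263153, -0.05459844,  0.0266923 ]), 'grasp_force': 0.0, 'finger_gap': 0.08522953170083404}
```

View pics/top0.png

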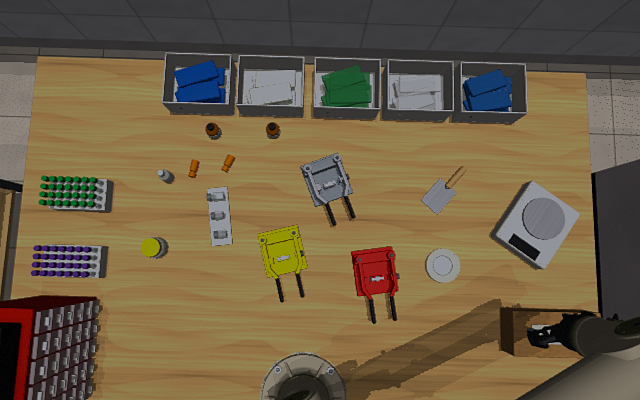

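View pics/scene0.png

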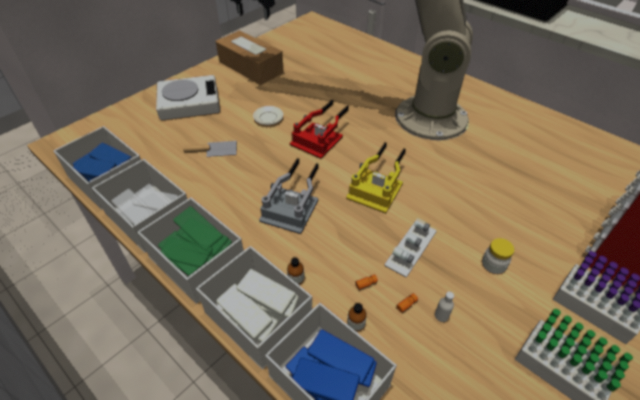

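The top view shows the grey press at (328,180) with its grips at (333,213) and (348,208). The red (377,270) and yellow (283,250) presses are look-alikes. The white rest is at (219,215), with vials near (215,196), (218,214) and (221,234). The orange look-alikes are at (194,168) and (228,162). Next I'll take wrist close-ups of the rest and the press.

```bash
python3 - <<'E'
from h import *
W=np.load("top0.npz")["W"]
for p in [(219,215),(215,196),(222,234),(328,180),(308,165),(337,156),(333,213),(348,208)]: print(p,W[p[1],p[0]].round(3))
c=cap("wrist");print(c["hand_eye"],c["fovy"])
r=W[215,219];k=W[185,328]
import json
R=np.array([[1,0,0],[0,-1,0],[0,0,-1.]])
for n,t in (("rest",r),("press",k)):
    # aim camera at target: camera offset in tool coords
    o=np.array(c["hand_eye"])[:3,3]; 
    for yaw in (0,90,-90,180):
        a=np.radians(yaw);Rz=np.array([[np.cos(a),-np.sin(a),0],[np.sin(a),np.cos(a),0],[0,0,1]])@R
        pos=np.array([t[0],t[1],0.26])-np.r_[(Rz@o)[:2],0]
        q=env.solve_ik(pos,Rz); print(n,yaw,pos.round(3),None if q is None else np.round(q))
E
```

```text
(219, 215) [0.498 0.253 0.048]
(215, 196) [0.553 0.268 0.043]
(222, 234) [0.444 0.242 0.047]
(328, 180) [ 0.614 -0.057  0.011]
(308, 165) [0.646 0.004 0.071]
(337, 156) [ 0.673 -0.078  0.078]
(333, 213) [ 0.518 -0.074 -0.001]
(348, 208) [ 0.528 -0.114  0.054]
[[ 3.15744273e-04  9.56384520e-01  2.92110509e-01  7.43674370e-02]
 [ 9.99999368e-01  1.32136327e-05 -1.12416834e-03 -1.38369752e-03]
 [-1.07899704e-03  2.92110679e-01 -9.56383912e-01 -1.42023034e-01]
 [ 0.00000000e+00  0.00000000e+00  0.00000000e+00  1.00000000e+00]] 63.957425287122206
rest 0 [0.424 0.252 0.26 ] [ -47.    5.   13.   96.   -1.   79. -123.]
rest 90 [0.499 0.179 0.26 ] [ 26.  19. -61.  89.  16.  82. -36.]
rest -90 [0.497 0.327 0.26 ] [ 10.  35. -74.  79.  33.  90. 120.]
rest 180 [0.572 0.254 0.26 ] [  9.  31. -56.  74.  26.  88.  46.]
press 0 [ 0.519 -0.057  0.26 ] [ 26.  10. -26.  91.   5.  80. -91.]
press 90 [ 0.595 -0.13   0.26 ] [ 30.  22. -29.  77.  10.  83.   2.]
press -90 [0.592 0.019 0.26 ] [ 42.  35. -74.  79.  33.  90. 152.]
press 180 [ 0.668 -0.054  0.26 ] [ 24.  32. -37.  66.  19.  88.  81.]
```

```bash
python3 - <<'E'
from h import *
R=np.array([[0,1,0],[1,0,0],[0,0,-1.]])
for n,t in (("press",[.605,-.065]),("rest",[.498,.255])):
    env.movep(np.array([t[0],t[1]+.03,0.25]),R)
    c=cap("wrist");save(c,f"pics/w_{n}.png");np.savez(f"w_{n}.npz",W=world(c),img=c["img"])
    print(observe()["clock"],observe()["joint_positions"].round())
E
```

```text
2.5167 [ 25.  23. -34.  79.  12.  82.  -9.]
3.8417 [  1.  21. -44.  84.  14.  82. -44.]
```

View pics/w_press.png

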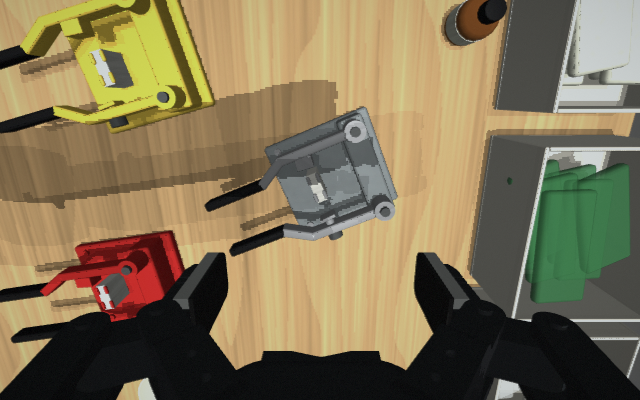

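View pics/w_rest.png

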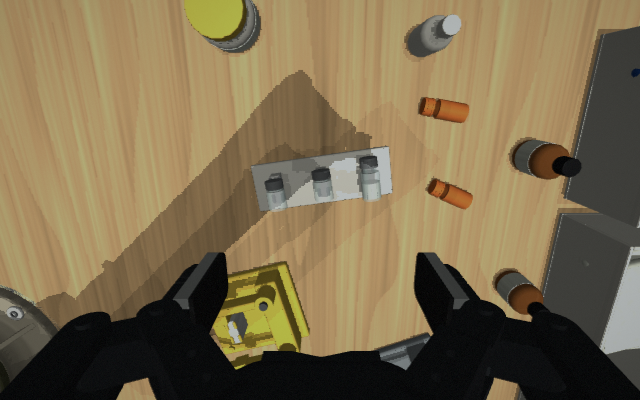

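The wrist view of the rest shows three candidates: (276,193) short, (322,184) short and (370,178) long. The orange look-alikes are at (445,110) and (450,193). I choose (370,178). The press's pins are at (354,131) and (385,211), its grips end near (207,206) and (233,250), and its cradle is at (317,187).

```bash
python3 - <<'E'
from h import *
a=np.load("w_rest.npz");W=a["W"];I=a["img"]
cr=cv2.resize(I[140:220,240:400],None,fx=5,fy=5,interpolation=cv2.INTER_CUBIC)
b=np.load("w_press.npz");V=b["W"];J=b["img"]
cp=cv2.resize(J[100:260,200:410],(800,610)[:2],interpolation=cv2.INTER_CUBIC)[:600]
cv2.imwrite("pics/crop_rest.png",cr[:,:,::-1]);cv2.imwrite("pics/crop_press.png",cp[:,:,::-1])
# rest
S=W[140:220,240:400].reshape(-1,3)
m=(S[:,2]>.003)&(S[:,2]<.014)
print("rest plate z",np.median(S[m,2]),cv2.minAreaRect(S[m,:2].astype(np.float32)*1000))
t=S[:,2]>.030
for n,(u0,u1) in dict(A=(262,290),B=(308,338),C=(355,385)).items():
    s=W[145:215,u0:u1].reshape(-1,3);s=s[(s[:,2]>.036)&(s[:,2]<.06)]
    print(n,len(s),s[:,2].max(),cv2.minAreaRect(s[:,:2].astype(np.float32)*1000))
# press
S=V[95:265,195:410].reshape(-1,3);C=J[95:265,195:410].reshape(-1,3)
m=S[:,2]>.071
print("boss pts",m.sum())
k,l,c=cv2.kmeans(S[m,:2].astype(np.float32),2,None,(3,50,1e-6),5,0);print("bosses",c, [np.median(S[m,2][l.ravel()==i]) for i in(0,1)],[cv2.minEnclosingCircle(S[m,:2][l.ravel()==i].astype(np.float32)*1000) for i in (0,1)])
m=(S[:,2]>.06)&(S[:,2]<.072)&(C.max(1)<45)
k,l,c=cv2.kmeans(S[m,:2].astype(np.float32),2,None,(3,50,1e-6),5,0)
for i in (0,1): s=S[m][l.ravel()==i];print("grip",len(s),np.median(s[:,2]),cv2.minAreaRect(s[:,:2].astype(np.float32)*1000))
m=(S[:,2]>.009)&(S[:,2]<.016);print("foot",cv2.minAreaRect(S[m,:2].astype(np.float32)*1000))
E
```

```text
rest plate z 0.007476957143192325 ((501.9501037597656, 251.63519287109375), (170.32748413085938, 82.36634063720703), 7.982744216918945)
A 552 0.04807931335588583 ((446.4270324707031, 252.62672424316406), (21.26299476623535, 34.867183685302734), 9.214298248291016)
B 564 0.04823741056511199 ((500.26519775390625, 264.02008056640625), (21.681657791137695, 34.925472259521484), 7.302322864532471)
C 791 0.04865985967897418 ((554.5643920898438, 271.3359375), (21.696718215942383, 49.7671012878418), 7.991689205169678)
boss pts 582
bosses [[ 0.5592568  -0.02556052]
 [ 0.6542754  -0.03288757]] [np.float64(0.2708672400347296), np.float64(0.0730245103116624)] [((556.6958618164062, -27.89500617980957), 6.2627177238464355), ((656.2685546875, -33.551795959472656), 55.07881546020508)]
grip 501 0.06698930613563409 ((586.8028564453125, -95.3463134765625), (177.25228881835938, 11.467094421386719), 19.287899017333984)
grip 539 0.06702957427562956 ((511.4422607421875, -60.773643493652344), (64.85660552978516, 9.164012908935547), 22.129575729370117)
foot ((578.1223754882812, -21.201370239257812), (182.41770935058594, 201.2838592529297), 22.135995864868164)
```

View pics/crop_rest.png

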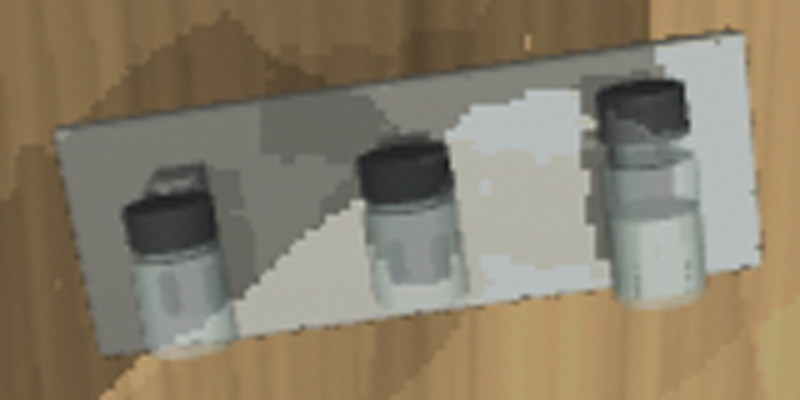

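View pics/crop_press.png

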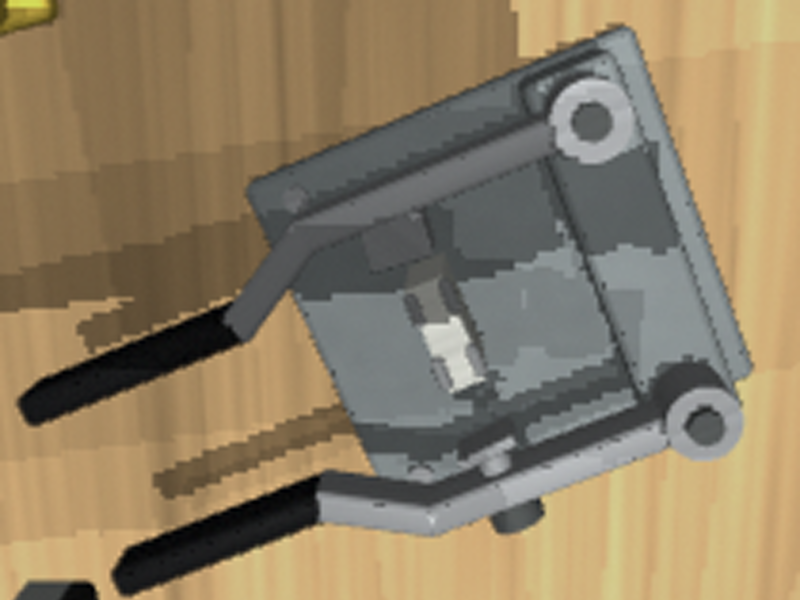

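The crop confirms C is the long vial: it has a bare neck, a sleeve and a cap towards the picture's top (+y). Next I'll fit the press from its bosses and grips.

```bash
python3 - <<'E'
from h import *
b=np.load("w_press.npz");V=b["W"];J=b["img"]
def sel(u,v,r,z0,z1):
    s=V[v-r:v+r+1,u-r:u+r+1].reshape(-1,3);return s[(s[:,2]>z0)&(s[:,2]<z1)]
B=[]
for u,v in((355,132),(385,211)):
    s=sel(u,v,14,.069,.08);c=cv2.minEnclosingCircle(s[:,:2].astype(np.float32)*1000);B.append(np.array(c[0]));print(len(s),np.median(s[:,2]),c,s[:,:2].mean(0)*1000)
G=[]
for (u0,u1,v0,v1) in((202,266,175,212),(228,288,222,258)):
    s=V[v0:v1,u0:u1].reshape(-1,3);k=J[v0:v1,u0:u1].reshape(-1,3).max(1)<60;s=s[k&(s[:,2]>.055)&(s[:,2]<.075)]
    r=cv2.minAreaRect(s[:,:2].astype(np.float32)*1000);G.append(np.array(r[0]));print("grip",len(s),np.median(s[:,2]),r)
L,Rr=B;d=L-Rr;y=d/np.linalg.norm(d);x=np.array([y[1],-y[0]])
o=(L+Rr)/2-60*x;print("pin dist",np.linalg.norm(d),"x angle",np.degrees(np.arctan2(x[1],x[0])),"origin",o)
for g in G: print("grip in press",(g-o)@x,(g-o)@y)
# cradle: rods near (317,187)
s=V[170:206,300:330].reshape(-1,3);s=s[(s[:,2]>.035)&(s[:,2]<.07)]
p=np.c_[(s[:,:2]*1000-o)@x,(s[:,:2]*1000-o)@y];k=(abs(p[:,0])<13)&(abs(p[:,1])<19)
print("cradle",k.sum(),s[k,2].max(),cv2.minAreaRect(p[k].astype(np.float32)),p[k].min(0),p[k].max(0))
E
```

```text
386 0.0707290303956524 ((636.740234375, 6.176069259643555), 12.663813591003418) [637.97749098   7.41964057]
325 0.07084136611490688 ((670.6021118164062, -76.625), 12.531120300292969) [671.68023775 -75.38939596]
grip 604 0.06694118025865894 ((512.095458984375, -60.744598388671875), (66.76374816894531, 10.363018989562988), 22.88821029663086)
grip 586 0.06676078997844323 ((533.6150512695312, -113.98787689208984), (66.51502227783203, 9.518674850463867), 22.64923667907715)
pin dist 89.457497250913 x angle 22.242332631312838 origin [598.13570309 -57.93595081]
grip in press -80.7012325738605 29.968703135280176
grip in press -80.93678711838103 -27.45850358739128
cradle 390 0.05029468061763148 ((1.9982800483703613, 0.4783191680908203), (14.686113357543945, 34.24404525756836), 0.2385118007659912) [ -5.39772963 -16.62181013] [ 9.30930948 17.5857467 ]
```

```bash
cat >> h.py <<'E'
def Rt(deg):  # tool y at angle deg, tool x at deg+90, z down
    a=np.radians(deg);c,s=np.cos(a),np.sin(a)
    return np.array([[-s,c,0],[c,s,0],[0,0,-1.]])
PA=22.5; PO=np.array([.5984,-.0572])
def press(x,y,z):
    a=np.radians(PA);c,s=np.cos(a),np.sin(a)
    return np.array([PO[0]+c*x-s*y,PO[1]+s*x+c*y,z])
E
python3 - <<'E'
from h import *
R=Rt(8); g=np.array([.5557,.2629])
env.grip(.042,20)
env.movep(np.r_[g,.10],R)
env.move_l(np.r_[g,.019],R,.1)
env.grip(.015,20)
s=observe();print(s["finger_gap"],s["grasp_force"],s["eef_pos"],s["clock"],s["wrist_force"])
env.move_l(np.r_[g,.20],R,.15)
s=observe();print(s["finger_gap"],s["grasp_force"],s["eef_pos"],s["clock"],s["wrist_force"])
env.movep(press(0,-.0085,.13),Rt(PA))
s=observe();print(s["eef_pos"],s["clock"],s["joint_positions"].round())
c=cap("wrist");np.savez("w_pre.npz",W=world(c),img=c["img"])
cv2.imwrite("pics/pre.png",cv2.resize(c["img"],(800,500))[:,:,::-1])
E
```

```text
0.02093712799278079 20.422017574310303 [0.55628699 0.26321963 0.01980293] 6.3 [0.20189013 0.02555419 2.86458357]
0.02121363316359769 20.16300916671753 [0.55529437 0.26253984 0.1988756 ] 7.6583 [-1.13045079  1.29897763 -0.23571806]
[ 0.60189673 -0.06296137  0.13035714] 8.9333 [ 34.  29. -42.  88.  20.  70.  11.]
```

View pics/pre.png

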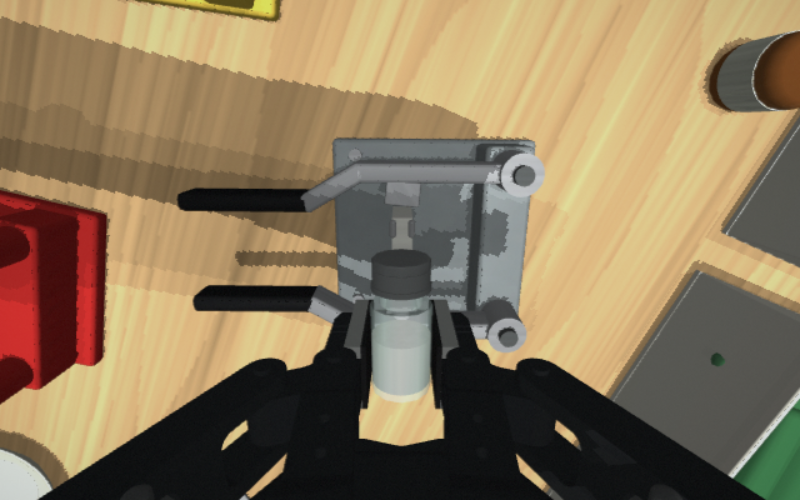

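The vial is held, cap toward the press's left handle, and the cradle lies straight ahead at (402,230). The bosses are at (522,174) and (506,333) and the grips at (245,200) and (255,298). I'll measure the vial and press in this one view.

```bash
python3 - <<'E'
from h import *
b=np.load("w_pre.npz");V=b["W"]*1000;J=b["img"]
a=np.radians(PA);x=np.array([np.cos(a),np.sin(a)]);y=np.array([-x[1],x[0]])
P=np.stack([(V[...,:2]-PO*1000)@x,(V[...,:2]-PO*1000)@y,V[...,2]],-1)
def box(u0,u1,v0,v1): return P[int(v0*.8):int(v1*.8),int(u0*.8):int(u1*.8)].reshape(-1,3)
for n,q,z in (("bossL",(495,550,148,200),(68,80)),("gripL",(175,300,180,215),(62,72)),("gripR",(190,312,280,315),(62,72)),("cradle",(385,418,205,248),(42,70)),("jawL",(386,418,178,206),(50,80)),("vial",(370,432,245,400),(138,200)),("cap",(370,432,245,300),(138,200))):
    s=box(*q);s=s[(s[:,2]>z[0])&(s[:,2]<z[1])]
    r=cv2.minAreaRect(s[:,:2].astype(np.float32));print(n,len(s),np.round(r[0],1),np.round(r[1],1),round(r[2],1),"z",np.percentile(s[:,2],[50,98]).round(1),"ext",s[:,:2].min(0).round(1),s[:,:2].max(0).round(1))
E
```

```text
bossL 1018 [60.8 44.1] [23.2 21.8] 32.0 z [70.7 75.4] ext [48.2 33.6] [72.3 55.5]
gripL 1508 [-83.7  29.4] [10.4 64.3] 89.7 z [67.  68.6] ext [-115.8   24.1] [-51.6  34.8]
gripR 1354 [-83. -28.] [10.2 66.8] 89.6 z [67.  68.6] ext [-116.3  -33.2] [-49.6 -22.9]
cradle 487 [ 1.3 13.8] [29.6 14.8] 89.0 z [46.1 66.3] ext [-6.1 -1. ] [ 8.9 28.5]
jawL 562 [ 0.7 35.7] [16.3 14.3] 0.8 z [66.6 68.2] ext [-7.4 28.5] [ 9.  42.9]
vial 5591 [0.7 2. ] [21.5 50.2] 0.5 z [154.4 157.2] ext [ -9.9 -23.2] [11.6 27.1]
cap 1813 [ 0.8 18.4] [20.  17.4] 0.5 z [153.1 156.5] ext [-9.2  9.7] [10.8 27.1]
```

```bash
python3 - <<'E'
from h import *
R=Rt(PA);y=-.0100
env.move_l(press(0,y,.07),R,.1)
env.move_l(press(0,y,.0425),R,.04)
s=observe();print(s["eef_pos"],s["wrist_force"],s["clock"])
env.grip(.036,20)
env.move_l(press(0,y,.15),R,.12)
env.pause(.2)
s=observe();print(s["wrist_force"],s["clock"])
c=cap("wrist");np.savez("w_post.npz",W=world(c),img=c["img"])
cv2.imwrite("pics/post.png",cv2.resize(c["img"],(800,500))[:,:,::-1])
E
```

```text
[ 0.60234661 -0.06632424  0.04241783] [-0.71200671 -0.21067636  0.8358062 ] 10.5667
[-9.69732620e-02  2.12137126e-04  3.13366993e-01] 12.1083
```

View pics/post.png

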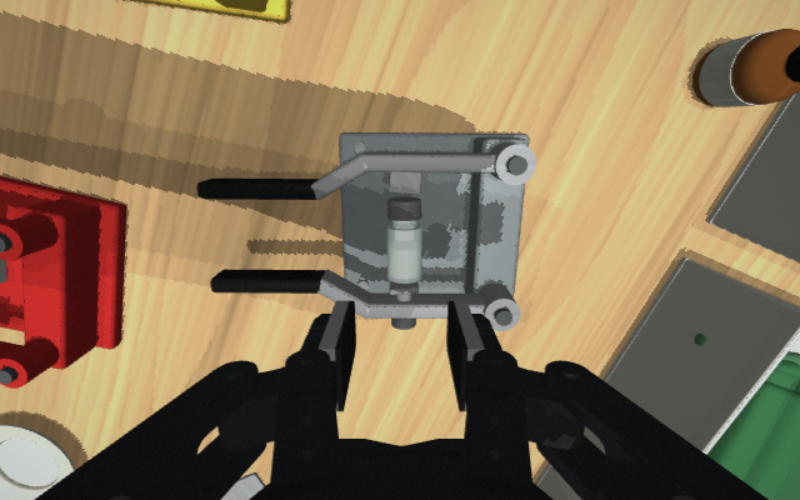

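The vial lies in the cradle at (403,240), cap at (403,208), between the jaws and untouched. Now I'll approach the grips with the tool turned 90°.

```bash
python3 - <<'E'
from h import *
b=np.load("w_post.npz");V=b["W"]*1000
a=np.radians(PA);x=np.array([np.cos(a),np.sin(a)]);y=np.array([-x[1],x[0]])
P=np.stack([(V[...,:2]-PO*1000)@x,(V[...,:2]-PO*1000)@y,V[...,2]],-1)
for n,q,z in (("gripL",(195,315,175,205),(62,72)),("gripR",(210,322,265,298),(62,72)),("vial",(383,425,196,284),(56,75)),("cap",(383,425,196,220),(56,75))):
    s=P[int(q[2]*.8):int(q[3]*.8),int(q[0]*.8):int(q[1]*.8)].reshape(-1,3);s=s[(s[:,2]>z[0])&(s[:,2]<z[1])]
    r=cv2.minAreaRect(s[:,:2].astype(np.float32));print(n,len(s),np.round(r[0],1),np.round(r[1],1),round(r[2],1),"z",np.percentile(s[:,2],[50,98]).round(1))
env.grip(.085,20)
R=Rt(PA-90)
env.movep(press(-.0805,.0006,.12),R)
print(observe()["joint_positions"].round(),observe()["clock"])
env.move_l(press(-.0805,.0006,.036),R,.08)
s=observe();print(s["finger_gap"],s["grasp_force"],s["wrist_force"],s["clock"],s["eef_pos"])
for g in (.078,.072,.068,.066):
    env.grip(g,20);s=observe();print(g,s["finger_gap"],s["grasp_force"],s["clock"])
E
```

```text
gripL 1362 [-82.7  29.4] [10.4 66.8] 89.9 z [67.  68.6]
gripR 1169 [-82.9 -27.8] [10.  67.4] 88.9 z [67.  68.5]
vial 1837 [ 1.4 -3.3] [54.2 21.7] 89.5 z [65.9 69. ]
cap 455 [ 1.5 18.1] [20.1 11.2] 0.6 z [65.1 67.7]
[ 29.  18. -27. 101.   9.  64. -69.] 13.9667
0.08495869595069575 0.0 [-0.78611727  0.34652453  0.73683046] 15.1667 [ 0.52429006 -0.08751469  0.03656624]
0.078 0.07847010291936926 0.0 15.4083
0.072 0.07170249088187455 0.0 15.6417
0.068 0.06818447529561114 0.6977680698037148 15.8583
0.066 0.06589033573607732 0.7229002006351948 16.075
```

```bash
python3 - <<'E'
from h import *
g=.066;pk=0;st="limit"
while g>.034:
    g-=.001 if pk<1.6 and g>.055 else .0006
    env.grip(g,20);s=observe();f=s["grasp_force"]
    print(f"{g*1e3:.1f} {s['finger_gap']*1e3:.2f} {f:.2f}",end=" | ")
    pk=max(pk,f)
    if pk>6 and f<.55*pk: st="snap";break
    if f>14.5: st="overforce";break
    if s["clock"]>45: break
print(st,pk)
if st!="limit":
    env.grip(min(g+.004,.085),20)
    for k in (.055,.07,.085): env.grip(k,20)
s=observe();print(s["grasp_force"],s["clock"])
E
```

```text
65.0 65.27 1.33 | 64.0 64.15 1.36 | 63.0 62.83 1.45 | 62.0 62.05 1.49 | 61.0 61.59 1.51 | 60.0 60.16 1.53 | 59.0 59.06 1.55 | 58.0 57.87 1.56 | 57.0 56.92 1.58 | 56.0 56.46 1.59 | 55.0 54.80 1.64 | 54.4 54.42 1.62 | 53.8 53.46 1.65 | 53.2 53.11 1.64 | 52.6 52.91 1.66 | 52.0 52.19 1.67 | 51.4 51.54 1.67 | 50.8 50.91 1.85 | 50.2 50.18 2.69 | 49.6 49.57 3.83 | 49.0 48.88 5.15 | 48.4 49.09 6.45 | 47.8 47.63 7.66 | 47.2 47.24 8.63 | 46.6 46.60 9.27 | 46.0 46.41 9.52 | 45.4 45.60 5.25 | 44.8 45.06 1.86 | snap 9.520656990353018
0.0 23.1917
```

```bash
python3 - <<'E'
from h import *
env.move_l(press(-.0805,.0006,.15),Rt(PA-90),.1)
env.movep(press(0,-.010,.18),Rt(PA)); env.pause(.3)
c=cap("wrist");V=world(c)*1000
cv2.imwrite("pics/fin.png",cv2.resize(c["img"][60:300,140:460],(800,600),interpolation=cv2.INTER_CUBIC)[:,:,::-1])
a=np.radians(PA);x=np.array([np.cos(a),np.sin(a)]);y=np.array([-x[1],x[0]])
P=np.stack([(V[...,:2]-PO*1000)@x,(V[...,:2]-PO*1000)@y,V[...,2]],-1).reshape(-1,3)
m=(abs(P[:,0]-1)<12)&(abs(P[:,1])<40)&(P[:,2]>56)&(P[:,2]<75);s=P[m]
for e in range(-36,40,2):
    k=(s[:,1]>=e)&(s[:,1]<e+2)
    if k.sum()>4: print(e,k.sum(),s[k,2].max().round(1),np.ptp(s[k,0]).round(1),end=" | ")
for lo,hi in((20,40),(-40,-20)):
    k=(P[:,0]>-105)&(P[:,0]<-60)&(P[:,1]>lo)&(P[:,1]<hi)&(P[:,2]>62)&(P[:,2]<72);print("grip y",np.median(P[k,1]))
print(observe()["clock"])
E
```

```text
-36 6 62.8 5.2 | -34 32 68.2 17.1 | -32 81 67.8 17.3 | -30 59 67.4 13.2 | -24 44 69.2 20.6 | -22 54 69.0 20.7 | -20 58 68.6 20.6 | -18 57 69.6 20.5 | -16 61 69.3 21.6 | -14 54 70.0 21.5 | -12 58 69.2 21.5 | -10 61 69.4 21.4 | -8 58 69.2 21.4 | -6 61 68.9 21.3 | -4 65 70.0 21.3 | -2 56 69.5 21.2 | 0 64 69.3 21.2 | 2 58 69.0 21.1 | 4 60 69.6 21.1 | 6 63 69.0 21.0 | 8 79 69.3 21.1 | 10 42 69.4 19.1 | 12 58 69.1 19.1 | 14 63 68.0 19.1 | 16 58 68.1 19.0 | 18 59 68.3 19.1 | 20 94 68.0 19.1 | 26 10 67.1 7.2 | 28 43 67.7 16.8 | 30 67 67.7 17.6 | 32 45 68.2 17.5 | 34 68 68.3 17.5 | 36 47 67.4 17.4 | 38 67 67.9 17.4 | grip y 29.729031738526484
grip y -27.15822328674554
26.1083
```

View pics/fin.png

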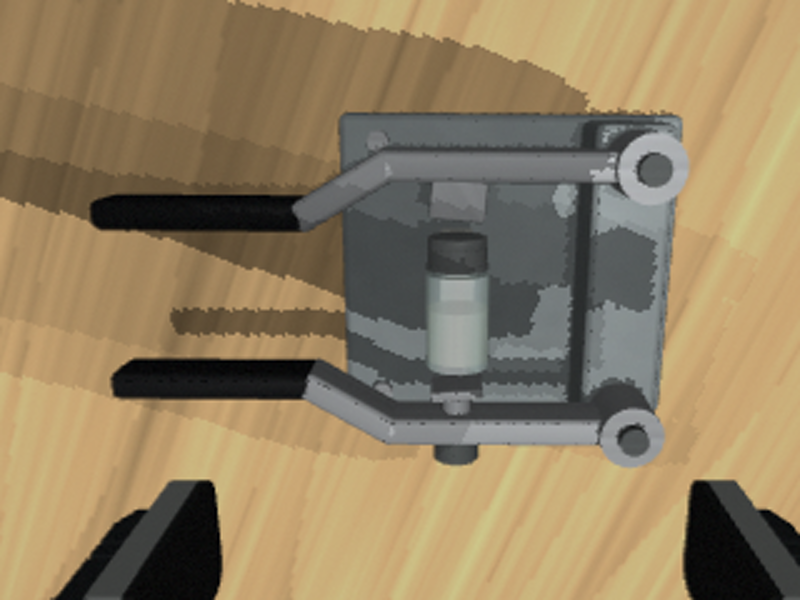

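The vial now measures about 46 mm, from y -24 to +22, so the cap is home at (457,252) with no bare neck showing. The handles are open and the vial lies in the cradle.

```bash
python3 -c "
from h import *
print(env.hand_in())"
```

```text
the job is handed in; nothing more can be done
None
```

The job is handed in: the cap snapped home in the press at a peak of 9.5 N per grip, and the capped vial lies in the cradle with both handles sprung open, at about 26 s.

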